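Fetch the folding rule from under the strips on the tray

TASK

The yellow folding rule lies in the plywood tray, shut in by two wooden strips that lie across the tray's rim. First set both strips aside flat on the grey board, next to the small block that lies there; then fetch the rule and lay it centred on the brown board, along the board's length; then put each strip back across the tray just where it lay at the start. Leave that small block where it is.

Things in the scene. Friction and masses are not known exactly. Their poses are not given: they have to be found in the camera images.
- tray: Open plywood tray, 300 x 160 mm outside, 40 mm high, fixed for the run. Walls 6 mm thick, floor 6 mm thick (inner floor at z = 6 mm, inside 288 x 148 mm). Origin: centre of its underside; x along its length, y across it, z up. It may stand left, in the middle or right of the two boards.
- rule: Yellow folding rule, folded: 18 mm wide (x), 235 mm long (y), 16 mm high (z), 90 g. Origin: centre of its underside. At the start it lies on the inner floor of the tray, roughly along the tray's length and near its middle line, under both strips; seen between them. Grasp across its width.
- dark_strip: Dark brown wooden strip, 40 mm wide (x), 240 mm long (y), 24 mm high (z), about 150 g. Origin: centre of its underside. At the start it lies flat across the tray's rim (underside at z = 40 mm), about 60 mm to one side of the tray's middle; which of the two strips is at which end of the tray varies.
- grey_strip: Pale grey-brown weathered wooden strip, narrower and shorter than the dark one: 30 mm wide (x), 190 mm long (y), 20 mm high (z), about 75 g. Origin: centre of its underside. At the start it lies flat across the tray's rim (underside at z = 40 mm), about 60 mm to the other side of the tray's middle.
- grey_board: Flat dark grey board, 200 mm (x) x 310 mm (y), 19 mm thick, fixed for the run: the side area for the strips. Origin: centre of its underside; top at z = 19 mm. Its y axis points roughly away from the robot. Both strips fit on it side by side along y, in front of the small block.
- brown_board: Flat brown board, 170 mm (x) x 290 mm (y), 19 mm thick, fixed for the run: the place for the rule. Origin: centre of its underside; top at z = 19 mm. Its y axis (its length) points roughly away from the robot.
- wedge: Small brown wooden block, 35 mm (x) x 110 mm (y) x 20 mm, loose, a bystander that lies across the far end of the grey board (about 135 mm along the board's y from its centre). Origin: centre of its underside. Not to be disturbed.

How it is judged:
On the way, in this order (a step that is already met when the one before it is completed fails the run):
1. both strips lie flat on the grey board, released and at rest, the rule still in the tray (z of dark_strip in the frame of grey_board between 0.015 and 0.024 m and x of dark_strip in the frame of grey_board between -0.1 and 0.1 m and y of dark_strip in the frame of grey_board between -0.155 and 0.155 m and angle between each of dark_strip, grey_strip's own z axis and vertical below 0.06 rad and linear speed of each of dark_strip, grey_strip below 0.02 m/s and angular speed of each of dark_strip, grey_strip below 0.2 rad/s and contact force between the fingers and dark_strip below 0.1 N and z of grey_strip in the frame of grey_board between 0.015 and 0.024 m and x of grey_strip in the frame of grey_board between -0.1 and 0.1 m and y of grey_strip in the frame of grey_board between -0.155 and 0.155 m and contact force between the fingers and grey_strip below 0.1 N and x of rule in the frame of tray between -0.144 and 0.144 m and y of rule in the frame of tray between -0.074 and 0.074 m and z of rule in the frame of tray below 0.02 m), for 0.2 s.
2. the rule lies centred along the brown board, released and at rest, while both strips are still on the grey board (horizontal distance between rule and brown_board below 0.015 m and angle between the y axis of rule and the y axis of brown_board, either way round below 0.15 rad and z of rule in the frame of brown_board between 0.015 and 0.024 m and angle between each of rule, dark_strip, grey_strip's own z axis and vertical below 0.06 rad and linear speed of each of rule, dark_strip, grey_strip below 0.02 m/s and angular speed of each of rule, dark_strip, grey_strip below 0.2 rad/s and contact force between the fingers and rule below 0.1 N and z of dark_strip in the frame of grey_board between 0.015 and 0.024 m and x of dark_strip in the frame of grey_board between -0.1 and 0.1 m and y of dark_strip in the frame of grey_board between -0.155 and 0.155 m and contact force between the fingers and dark_strip below 0.1 N and z of grey_strip in the frame of grey_board between 0.015 and 0.024 m and x of grey_strip in the frame of grey_board between -0.1 and 0.1 m and y of grey_strip in the frame of grey_board between -0.155 and 0.155 m and contact force between the fingers and grey_strip below 0.1 N), for 0.2 s.
At the end, for the whole second after the job is handed in: The rule lies flat on the brown board, within 15 mm of its centre and 0.15 rad of its length; each strip lies flat across the tray, within 15 mm of where it lay at the start and square to the tray within 0.2 rad; all three are released and at rest (horizontal distance between rule and brown_board below 0.015 m and angle between the y axis of rule and the y axis of brown_board, either way round below 0.15 rad and z of rule in the frame of brown_board between 0.015 and 0.024 m and angle between each of rule, dark_strip, grey_strip's own z axis and vertical below 0.06 rad and linear speed of each of rule, dark_strip, grey_strip below 0.02 m/s and angular speed of each of rule, dark_strip, grey_strip below 0.2 rad/s and contact force between the fingers and rule below 0.1 N and distance of each of dark_strip, grey_strip from where it was at the start of the episode below 0.015 m and angle between the y axis of each of dark_strip, grey_strip and the y axis of tray, either way round below 0.2 rad and contact force between the fingers and dark_strip below 0.1 N and contact force between the fingers and grey_strip below 0.1 N); the robot touches nothing.
It fails at once if the small block on the grey board is disturbed (moved over 15 mm) (distance of wedge from where it was at the start of the episode above 0.015 m).
It also fails if it takes over 128 s, if anything falls off the work surface, if the arm or the gripper's body presses on something with over 40 N, if the wrist force passes 120 N, or if a joint passes its speed limit or range.

ROBOT

A 6-joint arm with a two-finger parallel gripper is mounted at the origin on a cart in front of the work surface, level with it; the furniture and walls round the work are solid. World frame = base frame: x ahead of the robot, y to its left, z up, the work surface at z = 0. Lengths are in m, angles in rad, forces in N, time in s.
With the tool pointing down it reaches from about 0.375 to 0.825 m from the base axis. Payload 5.5 kg.
Tool frame: the origin (TCP) lies midway between the tips of the shut fingers; the grasp point (between the pads) lies arm.grip_point_offset behind it (arm.grip_point_offset is the distance from the TCP to the grasp point, in m); z points along the fingers, y is the line along which they close (so a half turn about z gives the same grasp; the last joint's range is limited). The gripper opens to 85 mm and grips with 20 to 120 N. Pads are 22 mm wide; open, the fingers measure 114 mm over their backs; the gripper's body (76 mm by 85 mm) begins 54 mm behind the grasp point. The pads swing forward as they close: fully open they stand 13 mm farther back than shut.
Start: joints at [-1.111, 0.314, -0.047, 1.21, 0, 1.571], TCP at [0.266, -0.538, 0.231] pointing down, gripper open.
Joint ranges: [-2.67, 2.67], [-0.69, 1.73], [-1.03, 1.25], [-2.08, 2.16], [-1.42, 1.45], [-3.14, 3.14]. Speed limits (rad/s): [2.39, 2.39, 3.01, 3.14, 3.14, 3.14].

INTERFACE

Orientations are given as a unit quaternion [w, x, y, z].
In Python, from station import arm gives the robot as it stands.
- The arm moves only by the tool drive_tool, never from a script. Its argument "rows" is one flat list of numbers, 6 for each row, row after row: the shift along the tool's x, y, z normalised to -1 to 1, where 1 is 0.4 m, then the turn, a rotation vector about the tool's x, y, z normalised to -1 to 1, where 1 is 0.5 rad. In form: [dx, dy, dz, ax, ay, az, dx, dy, dz, ax, ay, az, ...]. A call has 1 to 10 rows; each row is the pose to reach, as a shift and turn from the pose commanded when the call began, along the tool's axes at that moment; what a row does not reach only later rows make up. A row lasts 1/10 s, in which the tool goes at most 50 mm and 8.59 degrees, less where a joint would pass 70% of its speed; a pose out of reach is approached as far as the arm can. A call with a number of a shift or a turn outside -1 to 1 is refused whole. A call with a gripper value outside its range is refused whole. "hand" is the opening, from -1 (shut) to 1 (fully open), set as the call begins (left out, the last holds). The fingers move at their own pace and stop on an object; the grip force is fixed at half the most. Time passes only in rows, so rows that repeat a pose let the fingers close. It gives the time, the measured TCP pose, the force, the opening and the grip force at its end, in the units of the state.
- arm.state(): the state, without advancing time (a new reading comes with each control period).
- arm.grab_frame(name): name is "scene" or "side" or "wrist"; returns a dict with "pixels" (400x640x3 uint8, red, green, blue), "z_map" (400x640 float32, m along the optical axis (not along the pixel's ray), 0 where there is no reading), "intrinsics" (3x3 intrinsics, pixels), "origin" and "rotation" of the camera in the world; the wrist camera has in their place "T_tool_cam" (4x4, takes a point from camera to tool coordinates, whose origin is the TCP and whose axes are the flange's). Camera axes: x right, y up, looking along -z (the intrinsics and any distortion apply to the point x, -y, -z); pixel columns grow to the right and rows downward; lengths in m; the calibration is good to about 2 mm. A picture is of the moment at which its call begins: read the wrist's pose just before it.
- arm.finish_job(): hands the job in; it is judged then, once.
The state is a dict: "t": time; "joints": joint angles; "qvel": joint speeds; "joint_efforts": joint torques, N m; "tcp_pos": TCP position; "eef_rot": TCP orientation; "ft_force": force on the tool from outside, world axes, zero at the start; "ft_torque": the same for the moment, N m; "opening": opening from 0.0 (shut) to 1.0 (fully open); "grasp_force": force on a finger pad.
Only numpy, scipy, OpenCV 4.12 (cv2) and the standard library are available. Lean on these libraries where they do the work, as an engineer would, in place of code of your own. Each camera call takes 0.05 s, during which the arm holds its last target. There are 200 camera calls.

## Working session

There is one attempt and no reset: what is moved stays moved. The work goes in short steps, Python scripts to look and compute and a tool call to move; the robot and the scene stay as the last step left them, time stands still between calls to the robot, and variables do not carry over. Pictures are saved under pics/ and viewed, at most 14 in all, crops included, and the job is handed in when it is done.

Besides the shell and the picture viewer there is one more tool, called as name(argument=value, ...) on one line, values as JSON. drive_tool: Moves the arm, as the interface text tells. Its arguments: {"type":"object","properties":{"rows":{"type":"array"},"hand":{"type":"number"}},"required":["rows"]}

```bash
ls; mkdir -p pics
cat > h.py <<'E'
import numpy as np, cv2
from station import arm
from scipy.spatial.transform import Rotation as R
def T_tool():
    s=arm.state(); T=np.eye(4); T[:3,3]=s["tcp_pos"]; q=s["eef_rot"]
    T[:3,:3]=R.from_quat([q[1],q[2],q[3],q[0]]).as_matrix(); return T
def cloud(name):
    T=T_tool(); f=arm.grab_frame(name); z=f["z_map"]; K=f["intrinsics"]
    v,u=np.mgrid[:z.shape[0],:z.shape[1]]
    P=np.stack([(u-K[0,2])/K[0,0]*z,-(v-K[1,2])/K[1,1]*z,-z],-1)
    if name=="wrist": M=T@f["T_tool_cam"]; W=P@M[:3,:3].T+M[:3,3]
    else: W=P@np.array(f["rotation"]).T+f["origin"]
    W[z==0]=np.nan
    return f["pixels"],W,f
def save(n,img): cv2.imwrite("pics/"+n+".png",img[...,::-1])
E
python3 - <<'E'
from h import *
print(arm.state(), arm.grip_point_offset)
p,W,f=cloud("scene"); save("scene0",p); np.savez("/tmp/s.npz",p=p,W=W)
print({k:v for k,v in f.items() if k not in("pixels","z_map")})
p2,W2,f=cloud("side"); save("side0",p2); np.savez("/tmp/s2.npz",p=p2,W=W2)
E
```

```text
pics
{'t': 0.0, 'joints': array([-1.11096757e+00,  3.14216566e-01, -4.80881449e-02,  1.21020694e+00,
        7.64489429e-06,  1.57081105e+00]), 'qvel': array([-0.00085563, -0.00105005,  0.00154377,  0.00055048,  0.00048347,
        0.00080228]), 'joint_efforts': array([-5.96247173e-05, -5.39585388e+01,  3.39752591e+01,  1.89957605e-02,
       -2.09695081e-04, -1.74767644e-05]), 'tcp_pos': array([ 0.26601844, -0.53714973,  0.23043627]), 'eef_rot': array([-8.35962510e-04,  9.73687232e-01,  2.27886899e-01, -1.91740310e-04]), 'ft_force': array([0.03120813, 0.20215553, 0.39802609]), 'ft_torque': array([-0.03916428, -0.00400247,  0.02194913]), 'grasp_force': 0.0, 'opening': 0.9986474025168076} 0.0187Traceback (most recent call last):
  File "<stdin>", line 3, in <module>
  File "h.py", line 12, in cloud
    else: W=P@np.array(f["rotation"]).T+f["origin"]
            ~^~~~~~~~~~~~~~~~~~~~~~~~~~
ValueError: matmul: Input operand 1 has a mismatch in its core dimension 0, with gufunc signature (n?,k),(k,m?)->(n?,m?) (size 4 is different from 3)
```

Rotation is a quaternion.

```bash
sed -i 's/else: W=.*/else:\n        q=f["rotation"]; W=P@R.from_quat([q[1],q[2],q[3],q[0]]).as_matrix().T+f["origin"]/' h.py
python3 - <<'E'
from h import *
p,W,f=cloud("scene"); save("scene0",p); np.savez("/tmp/s.npz",p=p,W=W)
print({k:v for k,v in f.items() if k not in("pixels","z_map")})
p2,W2,f=cloud("side"); save("side0",p2); np.savez("/tmp/s2.npz",p=p2,W=W2)
print({k:v for k,v in f.items() if k not in("pixels","z_map")})
E
```

```text
{'intrinsics': array([[502.43073646,   0.        , 315.3534056 ],
       [  0.        , 502.43073646, 197.22605907],
       [  0.        ,   0.        ,   1.        ]]), 'origin': array([-0.19336141,  0.7404635 ,  0.91679823]), 'rotation': array([-0.37556654, -0.17242378,  0.38255385,  0.82636092])}
{'intrinsics': array([[494.73862254,   0.        , 316.08879347],
       [  0.        , 494.73862254, 194.29386872],
       [  0.        ,   0.        ,   1.        ]]), 'origin': array([0.55608334, 1.33641352, 0.6879562 ]), 'rotation': array([-0.00503233,  0.00140924,  0.52886349,  0.84869082])}
```

View pics/scene0.png

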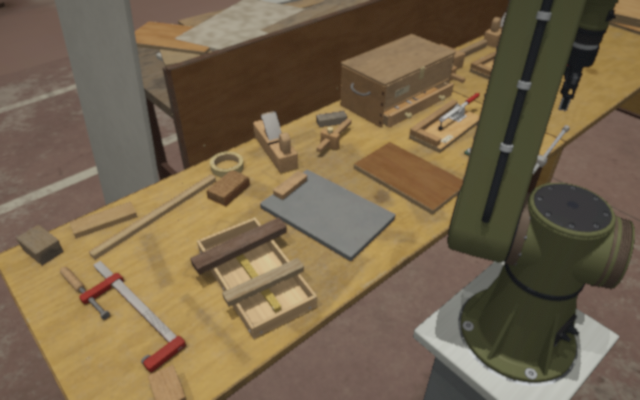

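View pics/side0.png

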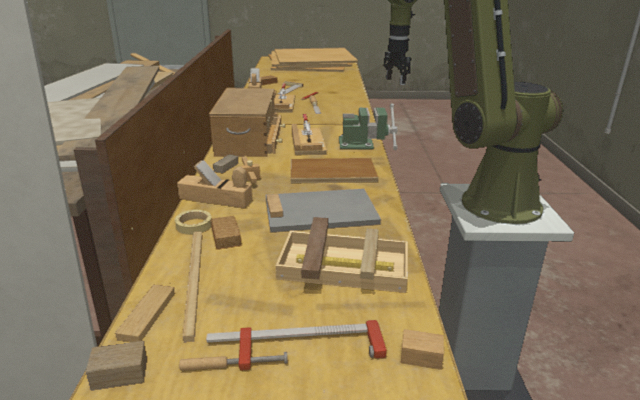

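The tray stands left (scene px ~(255,275)) with the dark strip (240,245) at the far end and the grey one (265,282) near. The grey board with its wedge is in the middle (328,212), the brown board on the right (410,177). Next I fit their poses.

Run:
```python
from h import *
for fn in ["/tmp/s.npz","/tmp/s2.npz"]:
    d=np.load(fn); p,W=d["p"],d["W"]
    m0=np.isfinite(W[...,2])&(W[...,0]>.25)&(W[...,0]<.95)&(abs(W[...,1])<.6)
    print(fn,"table z",np.median(W[...,2][m0&(abs(W[...,2])<.008)]))
    for lo,hi in [(.013,.024),(.034,.045),(.053,.074),(.0555,.062),(.0615,.068)]:
        m=(m0&(W[...,2]>lo)&(W[...,2]<hi)).astype(np.uint8)
        n,l,st,c=cv2.connectedComponentsWithStats(m)
        for i in range(1,n):
            if st[i,4]>120:
                q=W[l==i]; r=cv2.minAreaRect((q[:,:2]*1000).astype(np.float32))
                print(lo,hi,st[i],"z%.4f"%np.median(q[:,2]),"c",np.round(r[0],1),"s",np.round(r[1],1),"a %.1f"%r[2],p[l==i].mean(0).astype(int))
```

```text
/tmp/s.npz table z -0.0008560868407004874
0.013 0.024 [341 100  66  27 181] z0.0185 c [ 810.2 -382.8] s [244.2  82.6] a 22.6 [92 72 49]
0.013 0.024 [409 116  64  34 835] z0.0177 c [ 583.1 -496.7] s [123.  206.8] a 1.2 [165 138  99]
0.013 0.024 [ 354  142  109   70 3596] z0.0182 c [ 502.3 -237.4] s [294.  178.4] a 3.4 [129  93  58]
0.013 0.024 [210 152  34  23 284] z0.0208 c [897.3 139.2] s [ 99.  100.8] a 80.4 [145 129  94]
0.013 0.024 [ 260  170  136   88 5556] z0.0180 c [545.7  51.1] s [314.2 205.7] a 8.9 [126 126 121]
0.013 0.024 [ 89 175 127  81 918] z0.0164 c [836.8 398.8] s [ 29.1 400.5] a 9.8 [160 138 103]
0.013 0.024 [207 179  43  25 137] z0.0185 c [770.9 203.7] s [126.8  60.9] a 76.7 [75 54 36]
0.013 0.024 [ 70 202  67  33 862] z0.0181 c [906.8 518.6] s [159.4  59.8] a 81.6 [161 134  95]
0.013 0.024 [202 224  55  24 175] z0.0184 c [630.1 306.3] s [144.5  12.6] a 79.9 [104  86  64]
0.013 0.024 [237 254  22  25 196] z0.0202 c [516.1 331.6] s [17.8 81.3] a 81.7 [158 138  80]
0.013 0.024 [  96  262   90   99 1066] z0.0156 c [594.6 577.4] s [342.3  52.2] a 1.3 [154 121 112]
0.013
[... 3831 characters left out ...]
1.7  96.2] a 23.6 [114  89  58]
0.053 0.074 [187 175  65  19 607] z0.0596 c [858.2 -13.1] s [ 68.  199.5] a 74.5 [162 135  99]
0.053 0.074 [302 217  27  59 998] z0.0651 c [558.8 324.1] s [241.3  40.3] a 84.3 [124 102  83]
0.053 0.074 [361 228  18  48 597] z0.0612 c [431.9 348.3] s [191.7  30.1] a 81.0 [169 151 117]
0.0555 0.062 [187 176  65  17 431] z0.0593 c [858.2 -13.1] s [ 68.  199.5] a 74.5 [172 142 101]
0.0555 0.062 [361 229  18  46 426] z0.0608 c [432.  348.4] s [191.4  30.1] a 81.0 [169 151 117]
0.0615 0.068 [302 217  27  55 909] z0.0653 c [558.8 324.1] s [241.3  40.3] a 84.3 [127 105  85]
0.0615 0.068 [364 229  14  26 148] z0.0621 c [426.6 312.2] s [117.7  29.4] a 81.6 [172 153 120]
```

```bash
cat > go.py <<'E'
import sys
from h import *
# usage: go.py x y z toolY_deg [sense: + or -]  -> total shift / turn in units of the moves
x,y,z,a=map(float,sys.argv[1:5]); T=T_tool(); s=arm.state()
d=T[:3,:3].T@(np.array([x,y,z])-T[:3,3])/0.4
b=np.radians(a); Y=np.array([np.cos(b),np.sin(b),0]); Z=np.array([0,0,-1.]); X=np.cross(Y,Z)
G=np.stack([X,Y,Z],1)
cur=np.degrees(np.arctan2(T[1,1],T[0,1])); dw=(a-cur+180)%360-180
if len(sys.argv)>5: dw=dw%360 if sys.argv[5]=="+" else -((-dw)%360)
step=np.clip(dw,-28.6,28.6)
G2=R.from_euler('z',step-dw,degrees=True).as_matrix()@G
rv=R.from_matrix(T[:3,:3].T@G2).as_rotvec()/0.5
print("t %.1f pos"%s["t"],np.round(T[:3,3],4),"yaw %.1f"%cur,"j",np.round(s["joints"],2),"F",np.round(s["ft_force"],1),"open %.2f grip %.1f"%(s["opening"],s["grasp_force"]))
print("shift",np.round(d,3),"turn",np.round(rv,3),"world yaw left %.1f"%dw)
E
python3 go.py .5575 .3225 .16 -5.7 +
```

```text
t 0.1 pos [ 0.2661 -0.5373  0.2306] yaw -63.7 j [-1.11  0.31 -0.05  1.21  0.    1.57] F [0.1 0.7 0.7] open 1.00 grip 0.0
shift [ 1.607 -1.603  0.179] turn [-0.003 -0.001 -0.998] world yaw left 58.0
```

drive_tool(rows=[0.8,-0.8,0,0,0,-0.99,0.8,-0.8,0,0,0,-0.99,0.8,-0.8,0,0,0,-0.99,0.8,-0.8,0,0,0,-0.99,0.8,-0.8,0,0,0,-0.99,0.8,-0.8,0,0,0,-0.99,0.8,-0.8,0,0,0,-0.99,0.8,-0.8,0,0,0,-0.99,0.8,-0.8,0,0,0,-0.99,0.8,-0.8,0,0,0,-0.99], hand=1)

```text
t: 1.15
tcp_pos: [0.4121, -0.104, 0.2313]
eef_rot: [-0.001, 0.886, 0.463, 0.001]
ft_force: [-0.3, 0.2, 0.2]
opening: 1.0
grasp_force: 0.0
```

```bash
python3 go.py .5575 .3225 .16 -5.7 +
```

```text
t 1.1 pos [ 0.4121 -0.104   0.2313] yaw -34.8 j [-0.25 -0.02 -0.44  1.15  0.    1.93] F [-0.3  0.2  0.2] open 1.00 grip 0.0
shift [ 1.083 -0.311  0.181] turn [-0.    -0.004 -0.998] world yaw left 29.1
```

drive_tool(rows=[1,-0.31,0.05,0,0,-1,1,-0.31,0.05,0,0,-1,1,-0.31,0.05,0,0,-1,1,-0.31,0.05,0,0,-1,1,-0.31,0.05,0,0,-1,1,-0.31,0.05,0,0,-1,1,-0.31,0.05,0,0,-1,1,-0.31,0.05,0,0,-1,1,-0.31,0.05,0,0,-1,1,-0.31,0.05,0,0,-1])

```text
t: 2.15
tcp_pos: [0.5416, 0.291, 0.21]
eef_rot: [-0.0, 0.746, 0.666, -0.0]
ft_force: [0.1, -0.2, -0.4]
opening: 0.997
grasp_force: 0.0
```

```bash
python3 go.py .5575 .3225 .16 -5.7
python3 - <<'E'
from h import *
p,W,f=cloud("wrist"); save("w1",p)
m0=np.isfinite(W[...,2])
for lo,hi in [(.01,.028),(.053,.072)]:
    m=(m0&(W[...,2]>lo)&(W[...,2]<hi)).astype(np.uint8)
    n,l,st,c=cv2.connectedComponentsWithStats(m)
    for i in range(1,n):
        if st[i,4]>300:
            q=W[l==i]; r=cv2.minAreaRect((q[:,:2]*1000).astype(np.float32))
            print(lo,st[i],"z%.4f"%np.median(q[:,2]),"c",np.round(r[0],1),"s",np.round(r[1],1),"a %.1f"%r[2],p[l==i].mean(0).astype(int))
E
```

```text
t 2.1 pos [0.5416 0.291  0.21  ] yaw -6.5 j [ 0.49  0.35 -0.04  1.18  0.    2.18] F [ 0.1 -0.2 -0.4] open 1.00 grip 0.0
shift [0.083 0.031 0.125] turn [-0.002  0.001 -0.028] world yaw left 0.8
0.01 [  96   42   80  168 2261] z0.0195 c [375.9 351.9] s [149.2  55.7] a 81.5 [90 70 47]
0.01 [ 366   55   69  165 1237] z0.0193 c [608.2 314.8] s [148.9  55.5] a 80.9 [87 67 45]
0.01 [138 118  32  21 566] z0.0216 c [388.2 352.1] s [18.7 27.7] a 82.1 [206 171  82]
0.01 [ 212  121  107   22 1982] z0.0215 c [489.8 337.5] s [ 16.8 100.4] a 81.9 [143 115  53]
0.01 [368 124  24  21 449] z0.0213 c [596.2 322.5] s [18.7 21.8] a 85.0 [195 160  77]
0.01 [ 538  168   79  124 1638] z0.0201 c [773.4 207.4] s [129.1  58. ] a 76.7 [68 45 26]
0.01 [216 205 105  11 620] z0.0195 c [479.5 260.6] s [  1.4 106.5] a 80.7 [95 74 50]
0.01 [623 247  17  59 484] z0.0200 c [858.2 136.9] s [16.1 70.5] a 5.8 [124 107  69]
0.01 [  205   271   244   117 17008] z0.0185 c [522.2  79. ] s [266.3 143.5] a 8.9 [121 120 117]
0.053 [  317     0    54   277 13464] z0.0637 c [559.6 316. ] s [227.4  40.2] a 84.3 [106  80  63]
0.053 [ 159    6   55  235 9026] z0.0597 c [433.2 346. ] s [190.1  30.9] a 81.0 [152 127  93]
```

View pics/w1.png

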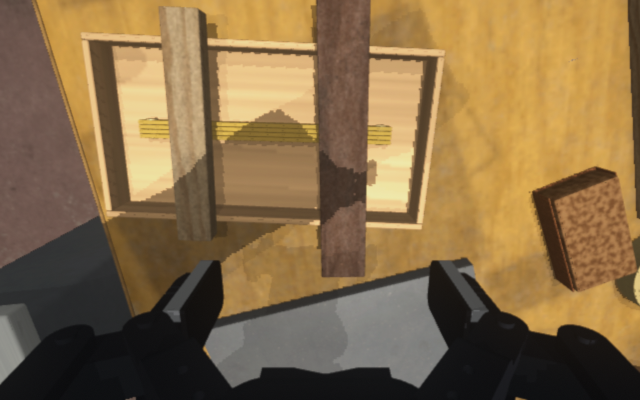

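The wrist view shows the dark strip (345,140), the grey strip (190,130) and the rule between them (265,132). It agrees with the fits. Now I go down to grasp the dark strip.

drive_tool(rows=[0.083,0.034,0.1,0,0,-0.028,0.083,0.034,0.2,0,0,-0.028,0.083,0.034,0.3,0,0,-0.028,0.083,0.034,0.36,0,0,-0.028,0.083,0.034,0.4,0,0,-0.028,0.083,0.034,0.425,0,0,-0.028,0.083,0.034,0.425,0,0,-0.028,0.083,0.034,0.425,0,0,-0.028])

```text
t: 3.0
tcp_pos: [0.5589, 0.32, 0.0423]
eef_rot: [0.0, 0.743, 0.67, 0.0]
ft_force: [0.8, -0.3, -0.3]
opening: 1.002
grasp_force: 0.0
```

```bash
python3 go.py .5585 .3225 .04 -5.7
```

```text
t 3.0 pos [0.5589 0.32   0.0423] yaw -5.9 j [ 0.52  0.52 -0.19  0.86 -0.    2.19] F [ 0.8 -0.3 -0.3] open 1.00 grip 0.0
shift [ 0.006 -0.002  0.006] turn [ 0.002 -0.001 -0.007] world yaw left 0.2
```

drive_tool(rows=[0.006,-0.002,0.005,0,0,0,0.006,-0.002,0.005,0,0,0,0.006,-0.002,0.005,0,0,0,0.006,-0.002,0.005,0,0,0,0.006,-0.002,0.005,0,0,0,0.006,-0.002,0.005,0,0,0,0.006,-0.002,0.005,0,0,0,0.006,-0.002,0.005,0,0,0,0.006,-0.002,0.005,0,0,0,0.006,-0.002,0.005,0,0,0], hand=-1)

```text
t: 4.0
tcp_pos: [0.5583, 0.3235, 0.0402]
eef_rot: [0.0, 0.742, 0.67, 0.001]
ft_force: [-0.4, -0.6, 6.3]
opening: 0.456
grasp_force: 61.4
```

drive_tool(rows=[0,0,-0.05,0,0,0,0,0,-0.1,0,0,0,0,0,-0.15,0,0,0,0,0,-0.2,0,0,0,0,0,-0.25,0,0,0,0,0,-0.25,0,0,0,0,0,-0.25,0,0,0])

```text
t: 4.7
tcp_pos: [0.5576, 0.323, 0.1388]
eef_rot: [-0.0, 0.742, 0.67, -0.0]
ft_force: [-0.2, 0.0, -1.7]
opening: 0.451
grasp_force: 60.8
```

```bash
python3 - <<'E'
import numpy as np
c=np.array([546.4,52.8]);b=np.radians(9);ey=np.array([np.cos(b),np.sin(b)]);ex=np.array([ey[1],-ey[0]])
for n,x in(("dark right",48),("grey left",-45)): print(n,c+x*ex-30*ey)
E
python3 go.py .5243 .0006 .15 99 +
```

```text
dark right [524.2782041   0.6979257]
grey left [509.72979886  92.55294138]
t 4.7 pos [0.5576 0.323  0.1388] yaw -5.8 j [ 0.53  0.44 -0.07  1.05  0.    2.2 ] F [-0.2  0.  -1.7] open 0.45 grip 60.8
shift [-0.81  -0.001 -0.028] turn [-0.    -0.    -0.998] world yaw left 104.8
```

drive_tool(rows=[-0.4,0,-0.03,0,0,-1,-0.4,0,-0.03,0,0,-1,-0.4,0,-0.03,0,0,-1,-0.4,0,-0.03,0,0,-1,-0.4,0,-0.03,0,0,-1])

```text
t: 5.2
tcp_pos: [0.5401, 0.1614, 0.1498]
eef_rot: [-0.001, 0.555, 0.832, -0.001]
ft_force: [-0.6, 0.1, -1.5]
opening: 0.458
grasp_force: 60.8
```

drive_tool(rows=[0,0,0,0,0,-1,0,0,0,0,0,-1,0,0,0,0,0,-1,0,0,0,0,0,-1,0,0,0,0,0,-1])

```text
t: 5.7
tcp_pos: [0.5408, 0.1648, 0.15]
eef_rot: [-0.001, 0.33, 0.944, -0.0]
ft_force: [0.1, -0.1, -0.9]
opening: 0.454
grasp_force: 60.8
```

drive_tool(rows=[0,0,0,0,0,-1,0,0,0,0,0,-1,0,0,0,0,0,-1,0,0,0,0,0,-1,0,0,0,0,0,-1])

```text
t: 6.2
tcp_pos: [0.541, 0.1645, 0.1504]
eef_rot: [-0.001, 0.087, 0.996, -0.0]
ft_force: [-0.3, -1.2, -1.5]
opening: 0.453
grasp_force: 60.8
```

```bash
python3 go.py .5243 .0006 .1 99 +
```

```text
t 6.2 pos [0.541  0.1645 0.1504] yaw 80.0 j [ 0.3   0.29 -0.26  1.02  0.    0.47] F [-0.3 -1.2 -1.5] open 0.45 grip 60.8
shift [-0.03  -0.411  0.126] turn [-0.    -0.002 -0.662] world yaw left 19.0
```

drive_tool(rows=[-0.03,-0.41,0.05,0,0,-0.66,-0.03,-0.41,0.05,0,0,-0.66,-0.03,-0.41,0.05,0,0,-0.66,-0.03,-0.41,0.1,0,0,-0.66,-0.03,-0.41,0.125,0,0,-0.66,-0.03,-0.41,0.125,0,0,-0.66,-0.03,-0.41,0.125,0,0,-0.66])

```text
t: 6.9
tcp_pos: [0.5253, 0.0013, 0.1013]
eef_rot: [-0.0, -0.079, 0.997, 0.0]
ft_force: [-0.2, -0.7, -1.1]
opening: 0.453
grasp_force: 61.1
```

```bash
python3 go.py .5243 .0006 .0195 99
```

```text
t 6.9 pos [0.5253 0.0013 0.1013] yaw 99.0 j [ 0.    0.27 -0.42  0.88  0.   -0.15] F [-0.2 -0.7 -1.1] open 0.45 grip 61.1
shift [ 0.003 -0.002  0.205] turn [ 0.001 -0.     0.   ] world yaw left -0.0
```

drive_tool(rows=[0,0,0.06,0,0,0,0,0,0.12,0,0,0,0,0,0.16,0,0,0,0,0,0.185,0,0,0,0,0,0.203,0,0,0,0,0,0.203,0,0,0,0,0,0.203,0,0,0,0,0,0.203,0,0,0])

```text
t: 7.7
tcp_pos: [0.5258, 0.0004, 0.0209]
eef_rot: [0.001, -0.079, 0.997, -0.0]
ft_force: [-0.3, 0.4, -2.0]
opening: 0.455
grasp_force: 61.3
```

drive_tool(rows=[0,0,0,0,0,0,0,0,0,0,0,0,0,0,0,0,0,0,0,0,0,0,0,0,0,0,-0.05,0,0,0,0,0,-0.15,0,0,0,0,0,-0.27,0,0,0,0,0,-0.37,0,0,0,0,0,-0.37,0,0,0], hand=0.6)

```text
t: 8.6
tcp_pos: [0.5291, 0.0003, 0.1742]
eef_rot: [0.005, -0.078, 0.997, -0.0]
ft_force: [0.5, 0.2, -0.9]
opening: 0.796
grasp_force: 0.0
```

```bash
python3 go.py .432 .3465 .17 171.2 +;  python3 - <<'E'
from h import *
p,W,f=cloud("wrist"); save("w2",p)
E
```

```text
t 8.6 pos [5.291e-01 3.000e-04 1.742e-01] yaw 99.0 j [ 0.    0.2  -0.32  1.03  0.   -0.16] F [ 0.5  0.2 -0.9] open 0.80 grip 0.0
shift [0.104 0.893 0.008] turn [-0.008  0.019 -0.998] world yaw left 72.2
```

View pics/w2.png

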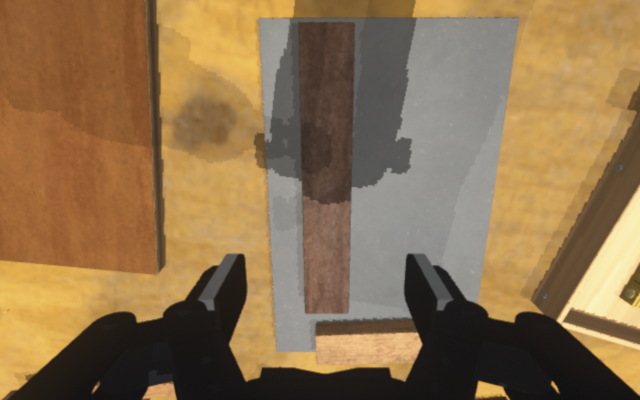

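The dark strip lies flat on the grey board (330,160), clear of the wedge (365,340). Next, the grey strip.

drive_tool(rows=[0.1,0.89,0,-0.008,0.019,-0.98,0.1,0.89,0,-0.008,0.019,-0.98,0.1,0.89,0,-0.008,0.019,-0.98,0.1,0.89,0,-0.008,0.019,-0.98,0.1,0.89,0,-0.008,0.019,-0.98,0.1,0.89,0,-0.008,0.019,-0.98,0.1,0.89,0,-0.008,0.019,-0.98,0.1,0.89,0,-0.008,0.019,-0.98,0.1,0.89,0,-0.008,0.019,-0.98], hand=1)

```text
t: 9.55
tcp_pos: [0.4285, 0.3464, 0.1666]
eef_rot: [-0.006, -0.32, 0.948, 0.001]
ft_force: [0.1, -0.4, -0.4]
opening: 1.003
grasp_force: 0.0
```

drive_tool(rows=[0,0,0,0,0,-1,0,0,0,0,0,-1,0,0,0,0,0,-1,0,0,0,0,0,-1,0,0,0,0,0,-1])

```text
t: 10.05
tcp_pos: [0.43, 0.3435, 0.1674]
eef_rot: [-0.005, -0.542, 0.841, 0.002]
ft_force: [0.2, -0.6, -0.9]
opening: 1.003
grasp_force: 0.0
```

```bash
python3 go.py .432 .3465 .1 171.2
```

```text
t 10.1 pos [0.43   0.3435 0.1674] yaw 155.6 j [ 0.67  0.26 -0.26  1.05  0.01 -0.47] F [ 0.2 -0.6 -0.9] open 1.00 grip 0.0
shift [-0.01  -0.003  0.168] turn [ 0.021 -0.009 -0.545] world yaw left 15.6
```

drive_tool(rows=[-0.01,-0.003,0.1,0.02,-0.009,-0.54,-0.01,-0.003,0.15,0.02,-0.009,-0.54,-0.01,-0.003,0.168,0.02,-0.009,-0.54,-0.01,-0.003,0.168,0.02,-0.009,-0.54,-0.01,-0.003,0.168,0.02,-0.009,-0.54])

```text
t: 10.55
tcp_pos: [0.4325, 0.3487, 0.1017]
eef_rot: [0.001, -0.65, 0.76, 0.0]
ft_force: [1.0, -0.5, 0.9]
opening: 0.998
grasp_force: 0.0
```

```bash
python3 go.py .432 .3465 .0375 171.2
```

```text
t 10.6 pos [0.4325 0.3487 0.1017] yaw 171.0 j [ 0.68  0.32 -0.35  0.9   0.   -0.74] F [ 1.  -0.5  0.9] open 1.00 grip 0.0
shift [0.006 0.001 0.16 ] turn [-0.002  0.004 -0.006] world yaw left 0.2
```

drive_tool(rows=[0.004,0.001,0.06,0,0,0,0.004,0.001,0.11,0,0,0,0.004,0.001,0.15,0,0,0,0.004,0.001,0.16,0,0,0,0.004,0.001,0.16,0,0,0,0.004,0.001,0.16,0,0,0])

```text
t: 11.15
tcp_pos: [0.4322, 0.348, 0.0382]
eef_rot: [0.002, -0.651, 0.759, 0.0]
ft_force: [0.3, 0.4, 0.4]
opening: 0.998
grasp_force: 0.0
```

drive_tool(rows=[0,0,0,0,0,0,0,0,0,0,0,0,0,0,0,0,0,0,0,0,0,0,0,0,0,0,0,0,0,0,0,0,0,0,0,0,0,0,0,0,0,0,0,0,0,0,0,0,0,0,0,0,0,0,0,0,0,0,0,0], hand=-1)

```text
t: 12.15
tcp_pos: [0.4317, 0.3477, 0.0374]
eef_rot: [0.001, -0.651, 0.759, 0.0]
ft_force: [-0.1, -0.3, 6.0]
opening: 0.335
grasp_force: 59.6
```

drive_tool(rows=[0,0,-0.05,0,0,0,0,0,-0.1,0,0,0,0,0,-0.15,0,0,0,0,0,-0.2,0,0,0,0,0,-0.26,0,0,0,0,0,-0.26,0,0,0,0,0,-0.26,0,0,0])

```text
t: 12.85
tcp_pos: [0.4312, 0.3472, 0.1407]
eef_rot: [0.001, -0.651, 0.759, 0.0]
ft_force: [-0.6, 0.2, -1.1]
opening: 0.337
grasp_force: 59.3
```

```bash
python3 go.py .5097 .0925 .15 99 -
```

```text
t 12.8 pos [0.4312 0.3472 0.1407] yaw 171.2 j [ 0.68  0.28 -0.31  0.98  0.   -0.74] F [-0.6  0.2 -1.1] open 0.34 grip 59.3
shift [ 0.599 -0.291 -0.024] turn [-0.     0.004  0.998] world yaw left -72.2
```

drive_tool(rows=[0.3,-0.14,-0.03,0,0,1,0.3,-0.14,-0.03,0,0,1,0.3,-0.14,-0.03,0,0,1,0.3,-0.14,-0.03,0,0,1,0.3,-0.14,-0.03,0,0,1])

```text
t: 13.35
tcp_pos: [0.4675, 0.2187, 0.1513]
eef_rot: [-0.001, -0.442, 0.897, 0.001]
ft_force: [-0.2, 0.1, -0.7]
opening: 0.337
grasp_force: 59.4
```

drive_tool(rows=[0,0,0,0,0,1,0,0,0,0,0,1,0,0,0,0,0,1,0,0,0,0,0,1,0,0,0,0,0,1])

```text
t: 13.85
tcp_pos: [0.4673, 0.2205, 0.1515]
eef_rot: [-0.0, -0.208, 0.978, 0.0]
ft_force: [0.2, 0.5, -0.1]
opening: 0.339
grasp_force: 59.3
```

```bash
python3 go.py .5097 .0925 .1 99
```

```text
t 13.8 pos [0.4673 0.2205 0.1515] yaw 114.1 j [ 0.44  0.21 -0.37  0.99  0.    0.02] F [ 0.2  0.5 -0.1] open 0.34 grip 59.3
shift [ 0.033 -0.336  0.128] turn [ 0.002 -0.002  0.525] world yaw left -15.1
```

drive_tool(rows=[0.033,-0.336,0.0,0,0,0.525,0.033,-0.336,0.03,0,0,0.525,0.033,-0.336,0.06,0,0,0.525,0.033,-0.336,0.128,0,0,0.525,0.033,-0.336,0.128,0,0,0.525,0.033,-0.336,0.128,0,0,0.525])

```text
t: 14.45
tcp_pos: [0.5096, 0.0922, 0.1008]
eef_rot: [-0.001, -0.078, 0.997, 0.001]
ft_force: [0.7, -0.5, -0.3]
opening: 0.341
grasp_force: 59.6
```

```bash
python3 go.py .5097 .0925 .0175 99
```

```text
t 14.4 pos [0.5096 0.0922 0.1008] yaw 99.0 j [ 0.18  0.25 -0.44  0.88  0.    0.02] F [ 0.7 -0.5 -0.3] open 0.34 grip 59.6
shift [-0.001  0.     0.208] turn [ 0.003 -0.003 -0.001] world yaw left 0.0
```

drive_tool(rows=[0,0,0.06,0,0,0,0,0,0.12,0,0,0,0,0,0.16,0,0,0,0,0,0.19,0,0,0,0,0,0.208,0,0,0,0,0,0.208,0,0,0,0,0,0.208,0,0,0,0,0,0.208,0,0,0])

```text
t: 15.25
tcp_pos: [0.5114, 0.0924, 0.0188]
eef_rot: [0.001, -0.078, 0.997, 0.001]
ft_force: [-0.2, 0.4, 1.9]
opening: 0.339
grasp_force: 61.2
```

drive_tool(rows=[0,0,0,0,0,0,0,0,0,0,0,0,0,0,0,0,0,0,0,0,0,0,0,0,0,0,-0.05,0,0,0,0,0,-0.15,0,0,0,0,0,-0.27,0,0,0,0,0,-0.37,0,0,0,0,0,-0.37,0,0,0], hand=0.3)

```text
t: 16.15
tcp_pos: [0.5145, 0.0925, 0.1721]
eef_rot: [0.005, -0.077, 0.997, 0.001]
ft_force: [0.9, 0.1, -0.3]
opening: 0.65
grasp_force: 0.0
```

```bash
cat > look.py <<'E'
import sys
from h import *
p,W,f=cloud("wrist"); save(sys.argv[1],p)
m0=np.isfinite(W[...,2])
for b in sys.argv[2:]:
    lo,hi=map(float,b.split(","))
    m=(m0&(W[...,2]>lo)&(W[...,2]<hi)).astype(np.uint8)
    n,l,st,c=cv2.connectedComponentsWithStats(m)
    for i in range(1,n):
        if st[i,4]>400:
            q=W[l==i]; r=cv2.minAreaRect((q[:,:2]*1000).astype(np.float32))
            print(lo,st[i],"z%.4f"%np.median(q[:,2]),"c",np.round(r[0],1),"s",np.round(r[1],1),"a %.1f"%r[2],p[l==i].mean(0).astype(int))
E
python3 look.py w3 .012,.026 .034,.05;python3 go.py .491 .3373 .17 81.6
```

```text
0.012 [    0     0    62   276 11819] z0.0183 c [ 531.5 -159.1] s [ 52.8 240.1] a 84.9 [138  90  49]
0.012 [ 450    0  158  300 3126] z0.0191 c [478.6 254.8] s [  2.9 272.2] a 80.9 [96 75 51]
0.012 [  134    16   263   337 46072] z0.0186 c [548.2  53.3] s [311.3 200.4] a 9.2 [125 123 119]
0.012 [ 531  105  109  205 4977] z0.0211 c [510.1 334.3] s [ 19.6 195.1] a 81.8 [184 155  73]
0.012 [ 555  258   85   94 1504] z0.0188 c [593.4 376.5] s [ 36.6 102.8] a 80.0 [93 72 49]
0.012 [ 12 356  40  25 413] z0.0191 c [ 754.5 -172.6] s [30.2 16.1] a 68.9 [82 58 35]
0.034 [ 461    0  168  312 3673] z0.0391 c [479.9 257.3] s [  8.5 265.3] a 81.1 [194 167 118]
0.034 [  164    21    79   276 13625] z0.0425 c [5.18e+02 1.00e-01] s [220.   40.8] a 9.1 [120  92  75]
0.034 [ 306   54   41  230 8569] z0.0386 c [509.4  93. ] s [189.4  30.1] a 8.9 [140 118  89]
0.034 [575 300  65  68 887] z0.0385 c [617.2 388.8] s [31.3 73.6] a 60.3 [168 141  98]
0.034 [ 247  329   87   37 2764] z0.0383 c [677.4  85. ] s [37.  81.3] a 11.6 [210 164 113]
0.034 [  0 373  35  27 548] z0.0427 c [ 754.1 -173.7] s [28.6 15. ] a 70.8 [110  77  48]
t 16.2 pos [0.513  0.0922 0.1693] yaw 98.9 j [ 0.18  0.19 -0.35  1.02  0.    0.02] F [ 0.4  0.1 -0.3] open 0.65 grip 0.0
shift [-0.04   0.614 -0.001] turn [0.005 0.014 0.603] world yaw left -17.3
```

View pics/w3.png

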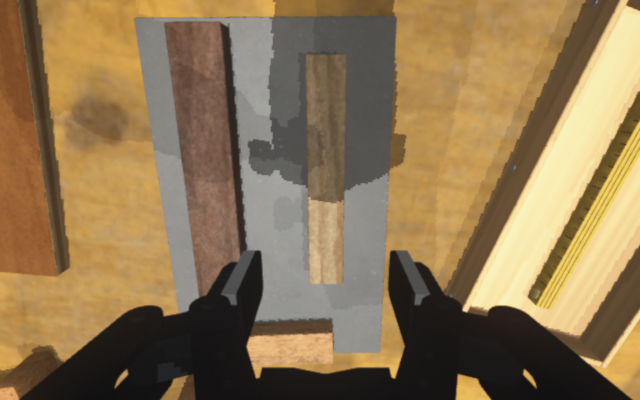

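Both strips lie flat on the grey board (205,155 and 327,165), and the wedge (290,342) is untouched. Now I go to the rule.

drive_tool(rows=[-0.04,0.614,0,0,0.014,0.6,-0.04,0.614,0,0,0.014,0.6,-0.04,0.614,0,0,0.014,0.6,-0.04,0.614,0,0,0.014,0.6,-0.04,0.614,0,0,0.014,0.6,-0.04,0.614,0,0,0.014,0.6,-0.04,0.614,0,0,0.014,0.6,-0.04,0.614,0,0,0.014,0.6], hand=0)

```text
t: 17.0
tcp_pos: [0.4879, 0.3356, 0.1653]
eef_rot: [-0.004, 0.073, 0.997, -0.001]
ft_force: [0.4, 0.5, -0.8]
opening: 0.5
grasp_force: 0.0
```

```bash
python3 look.py w4 .014,.028;python3 go.py .491 .3373 .01 81.6
```

```text
0.014 [ 221    0  209  265 3051] z0.0208 c [454.5 339.5] s [149.3 213.6] a 81.0 [79 61 41]
0.014 [ 315   38   25  272 4950] z0.0215 c [490.2 337.4] s [ 18.5 233.8] a 81.8 [148 120  57]
0.014 [ 579   65   61  331 8403] z0.0158 c [592.6 585.8] s [327.1  50.2] a 5.0 [166 126 118]
0.014 [    0    91   157   242 13461] z0.0186 c [490.  117.9] s [216.7  56.7] a 9.0 [102 100  95]
0.014 [   0  214   99  169 5967] z0.0185 c [560.9  56.3] s [177.4  64.7] a 3.2 [108 105 101]
0.014 [ 267  330  119   12 1094] z0.0212 c [634.7 315.2] s [113.1   3.4] a 80.6 [81 63 42]
t 17.1 pos [0.4882 0.3352 0.1656] yaw 81.6 j [ 0.6   0.34 -0.17  1.07  0.    0.75] F [ 0.1 -0.1  0.5] open 0.50 grip 0.0
shift [-0.009  0.007  0.389] turn [-0.003 -0.015  0.   ] world yaw left -0.0
```

drive_tool(rows=[-0.007,0.006,0.1,0,-0.014,0,-0.007,0.006,0.2,0,-0.014,0,-0.007,0.006,0.27,0,-0.014,0,-0.007,0.006,0.33,0,-0.014,0,-0.007,0.006,0.365,0,-0.014,0,-0.007,0.006,0.38,0,-0.014,0,-0.007,0.006,0.38,0,-0.014,0,-0.007,0.006,0.38,0,-0.014,0])

```text
t: 17.85
tcp_pos: [0.4916, 0.3393, 0.0156]
eef_rot: [0.001, 0.073, 0.997, 0.001]
ft_force: [-0.0, -0.3, 0.1]
opening: 0.5
grasp_force: 0.0
```

```bash
python3 go.py .4902 .3374 .01 81.7
```

```text
t 17.9 pos [0.4916 0.3393 0.0156] yaw 81.6 j [ 0.6   0.47 -0.34  0.76 -0.    0.75] F [-0.  -0.3  0.1] open 0.50 grip 0.0
shift [ 0.003 -0.005  0.014] turn [ 0.003  0.004 -0.002] world yaw left 0.1
```

drive_tool(rows=[0.003,-0.005,0.013,0,0,0,0.003,-0.005,0.013,0,0,0,0.003,-0.005,0.013,0,0,0])

```text
t: 18.15
tcp_pos: [0.4892, 0.3374, 0.0096]
eef_rot: [0.0, 0.073, 0.997, 0.0]
ft_force: [-0.7, 0.9, 0.1]
opening: 0.501
grasp_force: 0.0
```

drive_tool(rows=[0,0,0,0,0,0,0,0,0,0,0,0,0,0,0,0,0,0,0,0,0,0,0,0,0,0,0,0,0,0,0,0,0,0,0,0,0,0,0,0,0,0], hand=-1)

```text
t: 18.85
tcp_pos: [0.4895, 0.3376, 0.0097]
eef_rot: [0.001, 0.073, 0.997, 0.001]
ft_force: [-0.8, -0.4, 5.8]
opening: 0.166
grasp_force: 61.6
```

drive_tool(rows=[0,0,-0.05,0,0,0,0,0,-0.1,0,0,0,0,0,-0.15,0,0,0,0,0,-0.22,0,0,0,0,0,-0.3,0,0,0,0,0,-0.35,0,0,0,0,0,-0.35,0,0,0,0,0,-0.35,0,0,0])

```text
t: 19.65
tcp_pos: [0.489, 0.3371, 0.1486]
eef_rot: [0.0, 0.073, 0.997, 0.0]
ft_force: [-0.6, -0.3, -1.6]
opening: 0.17
grasp_force: 60.8
```

```bash
python3 go.py .5033 -.2364 .15 93.1
```

```text
t 19.6 pos [0.489  0.3371 0.1486] yaw 81.7 j [ 0.6   0.35 -0.19  1.03 -0.    0.75] F [-0.6 -0.3 -1.6] open 0.17 grip 60.8
shift [-0.243 -1.414 -0.004] turn [ 0.     0.001 -0.399] world yaw left 11.4
```

drive_tool(rows=[-0.15,-0.9,0,0,0,-0.4,-0.15,-0.9,0,0,0,-0.4,-0.15,-0.9,0,0,0,-0.4,-0.15,-0.9,0,0,0,-0.4,-0.15,-0.9,0,0,0,-0.4,-0.15,-0.9,0,0,0,-0.4,-0.15,-0.9,0,0,0,-0.4,-0.15,-0.9,0,0,0,-0.4,-0.15,-0.9,0,0,0,-0.4])

```text
t: 20.55
tcp_pos: [0.4949, -0.03, 0.1472]
eef_rot: [-0.001, -0.025, 1.0, 0.0]
ft_force: [1.0, 0.7, -1.6]
opening: 0.166
grasp_force: 60.8
```

```bash
python3 go.py .5033 -.2364 .15 93.1;python3 look.py w5 .012,.026
```

```text
t 20.6 pos [ 0.4949 -0.03    0.1472] yaw 92.9 j [-0.06  0.17 -0.43  0.97 -0.   -0.11] F [ 1.   0.7 -1.6] open 0.17 grip 60.8
shift [ 0.005 -0.516 -0.007] turn [ 0.    -0.005 -0.007] world yaw left 0.2
0.012 [    0     0   193   343 58501] z0.0185 c [ 509.4 -234.3] s [283.5 170.6] a 2.5 [156 100  54]
0.012 [  349    45   204   305 30773] z0.0187 c [519.6  76.1] s [261.5 146.7] a 9.2 [147 145 140]
0.012 [ 276   74   30  172 2816] z0.0186 c [476.7 -56.3] s [136.1  19.2] a 3.3 [107 104  96]
0.012 [325 130   2 216 409] z0.0186 c [545.3 -26.5] s [195.6   0.9] a 2.9 [114 100  71]
0.012 [ 597  254   43   94 1275] z0.0185 c [583.8 237.7] s [ 4.  88.4] a 81.2 [96 75 51]
```

drive_tool(rows=[0.005,-0.516,0,0,0,0,0.005,-0.516,0,0,0,0,0.005,-0.516,0,0,0,0,0.005,-0.516,0,0,0,0,0.005,-0.516,0.05,0,0,0,0.005,-0.516,0.12,0,0,0,0.005,-0.516,0.12,0,0,0])

```text
t: 21.3
tcp_pos: [0.5027, -0.2314, 0.0966]
eef_rot: [-0.003, -0.028, 1.0, 0.002]
ft_force: [-0.6, 0.3, -0.5]
opening: 0.175
grasp_force: 60.7
```

```bash
python3 look.py w6 .014,.022;python3 go.py .503 -.236 .023 92.9
```

```text
0.014 [  166     0   140   307 34577] z0.0186 c [ 479.8 -283.9] s [197.7  77.2] a 3.2 [148  96  53]
0.014 [  346     0   121   307 29376] z0.0187 c [ 474.4 -185.1] s [197.8  66.6] a 3.1 [126  80  44]
0.014 [325  11   2 362 674] z0.0186 c [ 508.2 -229.9] s [248.9   0.7] a 3.2 [125  93  44]
0.014 [  564    74    76   324 16129] z0.0186 c [527.8 -34.9] s [242.1  35.5] a 9.3 [149 147 143]
0.014 [   0  226  105  139 5632] z0.0175 c [ 577.8 -428.8] s [ 75.8 108.9] a 87.4 [210 180 118]
t 21.4 pos [ 0.5038 -0.2316  0.0986] yaw 93.2 j [-0.43  0.32 -0.35  0.9   0.   -0.49] F [ 0.6  0.5 -0.6] open 0.17 grip 60.7
shift [ 0.002 -0.011  0.189] turn [ 0.007 -0.009  0.011] world yaw left -0.3
```

drive_tool(rows=[0.002,-0.011,0.06,0,0,0,0.002,-0.011,0.12,0,0,0,0.002,-0.011,0.15,0,0,0,0.002,-0.011,0.175,0,0,0,0.002,-0.011,0.187,0,0,0,0.002,-0.011,0.187,0,0,0,0.002,-0.011,0.187,0,0,0,0.002,-0.011,0.187,0,0,0])

```text
t: 22.15
tcp_pos: [0.5058, -0.2385, 0.0271]
eef_rot: [0.001, -0.027, 1.0, -0.0]
ft_force: [-0.8, -0.1, -1.5]
opening: 0.166
grasp_force: 60.8
```

drive_tool(rows=[0,0,0,0,0,0,0,0,0,0,0,0,0,0,0,0,0,0,0,0,0,0,0,0,0,0,-0.05,0,0,0,0,0,-0.15,0,0,0,0,0,-0.27,0,0,0,0,0,-0.37,0,0,0,0,0,-0.37,0,0,0,0,0,-0.37,0,0,0], hand=0)

```text
t: 23.15
tcp_pos: [0.5059, -0.2387, 0.1754]
eef_rot: [0.001, -0.027, 1.0, -0.0]
ft_force: [-0.0, 0.2, -1.5]
opening: 0.5
grasp_force: 0.0
```

```bash
python3 look.py w7 .012,.024 .028,.045;python3 go.py .510 .093 .17 99
```

```text
0.012 [  11    0   62  122 2153] z0.0194 c [ 422.6 -467.1] s [32.5 91. ] a 87.5 [ 88 100  88]
0.012 [  218     0   223   322 52551] z0.0186 c [ 507.4 -235.5] s [286.7 170.7] a 3.0 [136  87  47]
0.012 [  520    67   120   290 14869] z0.0187 c [540.6  -5.6] s [286.  114.2] a 17.4 [137 135 131]
0.012 [    0   189   164   115 11818] z0.0175 c [ 580.9 -469.9] s [155.9 115.1] a 89.3 [220 186 121]
0.012 [  0 357  79  13 671] z0.0178 c [ 717.1 -528.8] s [81.6  3.3] a 89.8 [96 70 46]
0.028 [   0    0   28  116 1786] z0.0351 c [ 420.8 -479.9] s [ 3.9 81.6] a 89.6 [38 48 38]
0.028 [ 314   33   24  276 4884] z0.0345 c [ 507.3 -237.8] s [234.6  17.6] a 3.2 [188 156  71]
0.028 [  561    77    79   271 15194] z0.0424 c [528.2   0.9] s [240.4  42.3] a 9.3 [117  89  73]
0.028 [   0  211  155  116 6594] z0.0391 c [ 598.8 -469.2] s [105.6 145.8] a 6.0 [190 142  91]
0.028 [ 572  352   68   39 1725] z0.0382 c [683.3  51.5] s [37.2 65.5] a 8.8 [183 144  99]
0.028 [  0 369  65  17 773] z0.0361 c [ 717.1 -523.4] s [ 3.9 63.1] a 0.2 [93 68 45]
t 23.2 pos [ 0.5049 -0.2382  0.1739] yaw 93.1 j [-0.44  0.26 -0.25  1.06  0.   -0.5 ] F [ 0.1  0.2 -0.5] open 0.50 grip 0.0
shift [-0.058  0.826  0.01 ] turn [ 0.001  0.001 -0.205] world yaw left 5.9
```

View pics/w7.png

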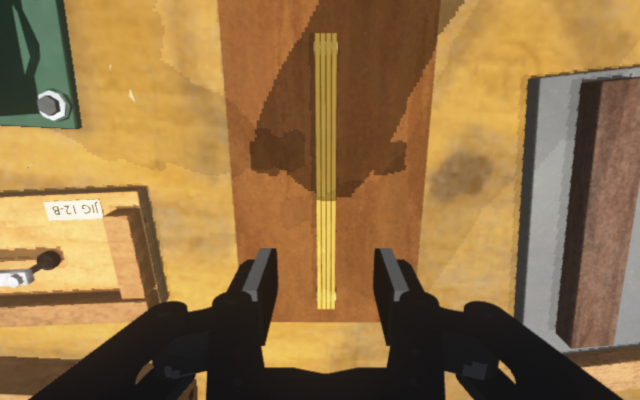

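The rule lies along the brown board (326,170), about 3 mm from its centre. Now the dark strip goes back.

```bash
python3 go.py .527 .0008 .1 99.1
```

```text
t 23.2 pos [ 0.5049 -0.2382  0.1739] yaw 93.1 j [-0.44  0.26 -0.25  1.06  0.   -0.5 ] F [ 0.1  0.2 -0.5] open 0.50 grip 0.0
shift [-0.088  0.593  0.185] turn [ 0.001  0.001 -0.208] world yaw left 6.0
```

drive_tool(rows=[-0.088,0.593,0,0,0,-0.21,-0.088,0.593,0,0,0,-0.21,-0.088,0.593,0,0,0,-0.21,-0.088,0.593,0,0,0,-0.21,-0.088,0.593,0.05,0,0,-0.21,-0.088,0.593,0.12,0,0,-0.21,-0.088,0.593,0.185,0,0,-0.21,-0.088,0.593,0.185,0,0,-0.21,-0.088,0.593,0.185,0,0,-0.21], hand=0.9)

```text
t: 24.1
tcp_pos: [0.5258, 0.0005, 0.0992]
eef_rot: [-0.001, -0.08, 0.997, 0.0]
ft_force: [-0.1, -0.1, -0.7]
opening: 0.946
grasp_force: 0.0
```

```bash
python3 look.py w8 .034,.05; python3 go.py .527 .0008 .0205 99.1
```

```text
0.034 [  287     4    78   369 24786] z0.0426 c [523.2   0.6] s [229.5  40.3] a 9.1 [96 73 61]
0.034 [  445    49    82   253 12207] z0.0387 c [491.8  89.8] s [154.3  31.4] a 8.7 [195 167 126]
t 24.1 pos [5.270e-01 3.000e-04 1.004e-01] yaw 99.1 j [ 0.    0.27 -0.42  0.88  0.   -0.16] F [-0.6 -0.2 -0.9] open 0.95 grip 0.0
shift [-0.     0.001  0.2  ] turn [ 0.001 -0.001  0.001] world yaw left -0.0
```

drive_tool(rows=[0,0,0.06,0,0,0,0,0,0.12,0,0,0,0,0,0.16,0,0,0,0,0,0.19,0,0,0,0,0,0.2,0,0,0,0,0,0.2,0,0,0])

```text
t: 24.75
tcp_pos: [0.5276, 0.0003, 0.0207]
eef_rot: [0.0, -0.08, 0.997, 0.0]
ft_force: [0.2, 0.5, 0.9]
opening: 0.948
grasp_force: 0.0
```

drive_tool(rows=[0,0,0,0,0,0,0,0,0,0,0,0,0,0,0,0,0,0,0,0,0,0,0,0,0,0,0,0,0,0,0,0,0,0,0,0,0,0,0,0,0,0,0,0,0,0,0,0], hand=-1)

```text
t: 25.55
tcp_pos: [0.5282, 0.0006, 0.0213]
eef_rot: [0.001, -0.08, 0.997, 0.0]
ft_force: [-0.7, 0.1, 5.0]
opening: 0.459
grasp_force: 61.8
```

drive_tool(rows=[0,0,-0.05,0,0,0,0,0,-0.1,0,0,0,0,0,-0.15,0,0,0,0,0,-0.22,0,0,0,0,0,-0.3,0,0,0,0,0,-0.35,0,0,0,0,0,-0.35,0,0,0,0,0,-0.35,0,0,0])

```text
t: 26.35
tcp_pos: [0.5272, 0.0005, 0.16]
eef_rot: [0.0, -0.08, 0.997, 0.0]
ft_force: [-0.5, -0.1, -2.2]
opening: 0.451
grasp_force: 60.8
```

```bash
python3 go.py .5585 .3225 .16 174.3 +
```

```text
t 26.4 pos [5.272e-01 5.000e-04 1.600e-01] yaw 99.2 j [ 0.    0.22 -0.34  1.01  0.   -0.16] F [-0.5 -0.1 -2.2] open 0.45 grip 60.8
shift [-0.205  0.782  0.   ] turn [ 0.     0.002 -0.998] world yaw left 75.1
```

drive_tool(rows=[-0.1,0.4,0,0,0,-1,-0.1,0.4,0,0,0,-1,-0.1,0.4,0,0,0,-1,-0.1,0.4,0,0,0,-1,-0.1,0.4,0,0,0,-1])

```text
t: 26.85
tcp_pos: [0.5402, 0.1667, 0.1584]
eef_rot: [-0.001, -0.326, 0.945, 0.0]
ft_force: [-0.6, 1.2, -2.1]
opening: 0.452
grasp_force: 61.1
```

drive_tool(rows=[0,0,0,0,0,-1,0,0,0,0,0,-1,0,0,0,0,0,-1,0,0,0,0,0,-1,0,0,0,0,0,-1])

```text
t: 27.35
tcp_pos: [0.5405, 0.163, 0.1593]
eef_rot: [-0.001, -0.547, 0.837, 0.0]
ft_force: [0.1, 0.1, -1.5]
opening: 0.453
grasp_force: 61.1
```

```bash
python3 go.py .5585 .3225 .1 174.3
```

```text
t 27.4 pos [0.5405 0.163  0.1593] yaw 156.3 j [ 0.29  0.29 -0.25  1.03 -0.   -0.86] F [ 0.1  0.1 -1.5] open 0.45 grip 61.1
shift [-0.383  0.119  0.148] turn [ 0.002 -0.003 -0.629] world yaw left 18.0
```

drive_tool(rows=[-0.383,0.119,0,0,0,-0.63,-0.383,0.119,0,0,0,-0.63,-0.383,0.119,0,0,0,-0.63,-0.383,0.119,0.05,0,0,-0.63,-0.383,0.119,0.12,0,0,-0.63,-0.383,0.119,0.12,0,0,-0.63,-0.383,0.119,0.12,0,0,-0.63])

```text
t: 28.05
tcp_pos: [0.5582, 0.3229, 0.1117]
eef_rot: [-0.001, -0.672, 0.741, 0.0]
ft_force: [0.5, 1.1, -0.9]
opening: 0.453
grasp_force: 61.1
```

```bash
python3 go.py .5585 .3225 .042 174.3
```

```text
t 28.1 pos [0.5582 0.3229 0.1117] yaw 174.4 j [ 0.52  0.47 -0.11  1.   -0.   -0.95] F [ 0.5  1.1 -0.9] open 0.45 grip 61.1
shift [ 0.001 -0.001  0.174] turn [ 0.003 -0.003  0.002] world yaw left -0.1
```

drive_tool(rows=[0,0,0.06,0,0,0,0,0,0.11,0,0,0,0,0,0.145,0,0,0,0,0,0.173,0,0,0,0,0,0.173,0,0,0,0,0,0.173,0,0,0,0,0,0.173,0,0,0])

```text
t: 28.75
tcp_pos: [0.5594, 0.3245, 0.0441]
eef_rot: [0.001, -0.672, 0.74, -0.0]
ft_force: [-0.5, -0.1, -0.9]
opening: 0.458
grasp_force: 61.3
```

drive_tool(rows=[0,0,0,0,0,0,0,0,0,0,0,0,0,0,0,0,0,0,0,0,0,0,0,0,0,0,-0.05,0,0,0,0,0,-0.15,0,0,0,0,0,-0.25,0,0,0,0,0,-0.32,0,0,0,0,0,-0.32,0,0,0], hand=0.7)

```text
t: 29.65
tcp_pos: [0.5616, 0.3258, 0.1767]
eef_rot: [0.004, -0.672, 0.74, -0.001]
ft_force: [0.5, 0.4, 0.4]
opening: 0.851
grasp_force: 0.0
```

```bash
python3 look.py w9 .05,.072; python3 go.py .5095 .093 .16 99 -
```

```text
0.05 [  300    17    61   310 16562] z0.0637 c [559.4 325.1] s [240.1  40.2] a 84.4 [91 68 53]
t 29.7 pos [0.5604 0.3252 0.174 ] yaw 174.5 j [ 0.53  0.42 -0.02  1.12  0.   -0.95] F [-0.2  0.3 -0.3] open 0.85 grip 0.0
shift [0.59  0.071 0.033] turn [-0.007  0.009  0.998] world yaw left -75.5
```

The dark strip is back, within about 3 mm. Now the grey one.

drive_tool(rows=[0.58,0.07,0,0,0,1,0.58,0.07,0,0,0,1,0.58,0.07,0,0,0,1,0.58,0.07,0,0,0,1,0.58,0.07,0,0,0,1,0.58,0.07,0,0,0,1])

```text
t: 30.3
tcp_pos: [0.5064, 0.0923, 0.1698]
eef_rot: [-0.002, -0.466, 0.885, 0.0]
ft_force: [-0.6, 1.9, 0.5]
opening: 0.85
grasp_force: 0.0
```

drive_tool(rows=[0,0,0,0,0,1,0,0,0,0,0,1,0,0,0,0,0,1,0,0,0,0,0,1,0,0,0,0,0,1])

```text
t: 30.8
tcp_pos: [0.5082, 0.0966, 0.17]
eef_rot: [-0.001, -0.236, 0.972, 0.0]
ft_force: [0.2, 0.1, 0.1]
opening: 0.847
grasp_force: 0.0
```

```bash
python3 look.py w10 .034,.05; python3 go.py .5095 .093 .1 99
```

```text
0.034 [ 271   63  108  228 8541] z0.0386 c [509.4  92.9] s [190.3  30.1] a 8.9 [134 113  85]
0.034 [ 462   98  178  227 2765] z0.0392 c [442.6 263.8] s [205.   65.8] a 9.7 [174 146 102]
0.034 [598 315  42  44 538] z0.0386 c [509.1 408.1] s [ 9.1 49.9] a 80.3 [154 127  87]
0.034 [ 223  322   55   43 1609] z0.0383 c [673.9 102.3] s [36.4 45.9] a 11.6 [199 153 105]
0.034 [394 327  31  45 495] z0.0390 c [608.4 245.8] s [25.4 41.7] a 81.8 [181 153 106]
t 30.9 pos [0.5083 0.0966 0.1702] yaw 117.3 j [ 0.19  0.19 -0.35  1.03  0.   -0.29] F [-0.4  0.2 -1.1] open 0.85 grip 0.0
shift [ 0.001 -0.009  0.175] turn [ 0.001 -0.002  0.639] world yaw left -18.3
```

drive_tool(rows=[0,-0.009,0.05,0,0,0.64,0,-0.009,0.12,0,0,0.64,0,-0.009,0.175,0,0,0.64,0,-0.009,0.175,0,0,0.64,0,-0.009,0.175,0,0,0.64])

```text
t: 31.35
tcp_pos: [0.51, 0.093, 0.101]
eef_rot: [-0.0, -0.078, 0.997, 0.0]
ft_force: [-0.0, -0.2, 1.2]
opening: 0.851
grasp_force: 0.0
```

```bash
python3 go.py .5094 .093 .0185 99
```

```text
t 31.4 pos [0.51  0.093 0.101] yaw 99.0 j [ 0.18  0.25 -0.44  0.88  0.    0.02] F [-0.  -0.2  1.2] open 0.85 grip 0.0
shift [0.001 0.    0.206] turn [ 0.001 -0.001 -0.001] world yaw left 0.0
```

drive_tool(rows=[0,0,0.06,0,0,0,0,0,0.12,0,0,0,0,0,0.16,0,0,0,0,0,0.19,0,0,0,0,0,0.206,0,0,0,0,0,0.206,0,0,0])

```text
t: 31.95
tcp_pos: [0.5106, 0.0929, 0.0188]
eef_rot: [0.0, -0.077, 0.997, 0.0]
ft_force: [0.3, 0.4, 0.7]
opening: 0.849
grasp_force: 0.0
```

drive_tool(rows=[0,0,0,0,0,0,0,0,0,0,0,0,0,0,0,0,0,0,0,0,0,0,0,0,0,0,0,0,0,0,0,0,0,0,0,0,0,0,0,0,0,0,0,0,0,0,0,0], hand=-1)

```text
t: 32.75
tcp_pos: [0.5114, 0.0931, 0.0198]
eef_rot: [0.001, -0.077, 0.997, 0.0]
ft_force: [-0.2, -0.8, 5.7]
opening: 0.338
grasp_force: 60.8
```

drive_tool(rows=[0,0,-0.05,0,0,0,0,0,-0.1,0,0,0,0,0,-0.15,0,0,0,0,0,-0.22,0,0,0,0,0,-0.3,0,0,0,0,0,-0.35,0,0,0,0,0,-0.35,0,0,0,0,0,-0.35,0,0,0])

```text
t: 33.55
tcp_pos: [0.5105, 0.0928, 0.1587]
eef_rot: [0.001, -0.077, 0.997, 0.0]
ft_force: [-0.5, 0.3, -0.5]
opening: 0.338
grasp_force: 60.0
```

```bash
python3 go.py .4320 .3465 .16 171.2 +
```

```text
t 33.5 pos [0.5105 0.0928 0.1587] yaw 98.9 j [ 0.18  0.2  -0.36  1.    0.    0.03] F [-0.5  0.3 -0.5] open 0.34 grip 60.0
shift [ 0.096  0.657 -0.003] turn [-0.     0.003 -0.998] world yaw left 72.3
```

drive_tool(rows=[0.05,0.33,0,0,0,-1,0.05,0.33,0,0,0,-1,0.05,0.33,0,0,0,-1,0.05,0.33,0,0,0,-1,0.05,0.33,0,0,0,-1])

```text
t: 34.05
tcp_pos: [0.4688, 0.2206, 0.157]
eef_rot: [-0.001, -0.323, 0.947, -0.0]
ft_force: [0.7, -1.0, -0.6]
opening: 0.335
grasp_force: 60.0
```

drive_tool(rows=[0,0,0,0,0,-1,0,0,0,0,0,-1,0,0,0,0,0,-1,0,0,0,0,0,-1,0,0,0,0,0,-1])

```text
t: 34.55
tcp_pos: [0.4699, 0.2191, 0.1577]
eef_rot: [-0.001, -0.545, 0.839, 0.0]
ft_force: [0.4, -0.1, -0.2]
opening: 0.339
grasp_force: 60.0
```

```bash
python3 go.py .4320 .3485 .11 171.2
```

```text
t 34.5 pos [0.4699 0.2191 0.1577] yaw 156.0 j [ 0.44  0.21 -0.36  1.01 -0.   -0.72] F [ 0.4 -0.1 -0.2] open 0.34 grip 60.0
shift [-0.257  0.218  0.119] turn [ 0.002 -0.002 -0.53 ] world yaw left 15.2
```

drive_tool(rows=[-0.257,0.218,0,0,0,-0.53,-0.257,0.218,0,0,0,-0.53,-0.257,0.218,0,0,0,-0.53,-0.257,0.218,0.05,0,0,-0.53,-0.257,0.218,0.12,0,0,-0.53,-0.257,0.218,0.12,0,0,-0.53])

```text
t: 35.15
tcp_pos: [0.4295, 0.3472, 0.1069]
eef_rot: [-0.003, -0.651, 0.759, -0.0]
ft_force: [-0.8, -0.2, -0.1]
opening: 0.339
grasp_force: 60.0
```

```bash
python3 go.py .4320 .3485 .041 171.2
```

```text
t 35.1 pos [0.4295 0.3472 0.1069] yaw 171.2 j [ 0.68  0.31 -0.35  0.92 -0.   -0.74] F [-0.8 -0.2 -0.1] open 0.34 grip 60.0
shift [-0.005 -0.006  0.165] turn [ 0.009 -0.01   0.001] world yaw left -0.0
```

drive_tool(rows=[-0.002,-0.003,0.06,0,0,0,-0.002,-0.003,0.11,0,0,0,-0.002,-0.003,0.14,0,0,0,-0.002,-0.003,0.163,0,0,0,-0.002,-0.003,0.163,0,0,0,-0.002,-0.003,0.163,0,0,0,-0.002,-0.003,0.163,0,0,0])

```text
t: 35.85
tcp_pos: [0.4341, 0.3506, 0.0466]
eef_rot: [0.001, -0.652, 0.759, -0.0]
ft_force: [0.0, -0.8, -1.0]
opening: 0.335
grasp_force: 60.0
```

```bash
python3 go.py .4320 .3485 .041 171.2
```

```text
t 35.9 pos [0.4341 0.3506 0.0466] yaw 171.3 j [ 0.68  0.38 -0.41  0.78 -0.   -0.74] F [ 0.  -0.8 -1. ] open 0.34 grip 60.0
shift [0.006 0.004 0.014] turn [-0.003  0.003  0.005] world yaw left -0.1
```

drive_tool(rows=[0.006,0.004,0.013,0,0,0,0.006,0.004,0.013,0,0,0,0.006,0.004,0.013,0,0,0,0.006,0.004,0.013,0,0,0])

```text
t: 36.25
tcp_pos: [0.4318, 0.3482, 0.0408]
eef_rot: [0.001, -0.652, 0.758, -0.0]
ft_force: [-0.3, -0.4, 2.3]
opening: 0.336
grasp_force: 60.2
```

drive_tool(rows=[0,0,0,0,0,0,0,0,0,0,0,0,0,0,0,0,0,0,0,0,0,0,0,0,0,0,-0.05,0,0,0,0,0,-0.15,0,0,0,0,0,-0.25,0,0,0,0,0,-0.37,0,0,0,0,0,-0.37,0,0,0,0,0,-0.37,0,0,0], hand=0.5)

```text
t: 37.25
tcp_pos: [0.4323, 0.3486, 0.1898]
eef_rot: [0.002, -0.652, 0.758, -0.0]
ft_force: [-0.1, 0.7, -1.6]
opening: 0.747
grasp_force: 0.0
```

```bash
python3 look.py w11 .052,.072; python3 go.py .4320 .3485 .041 171.2
python3 - <<'E'
from h import *
p,W,f=cloud("side"); save("side1",p)
E
```

```text
0.052 [  103    15   106   301 15955] z0.0635 c [559.1 325. ] s [240.4  41.3] a 84.4 [115  87  69]
0.052 [ 307   59   41  231 8645] z0.0597 c [431.5 346.7] s [189.7  30.1] a 81.3 [156 130  95]
t 37.3 pos [0.4314 0.3478 0.1883] yaw 171.3 j [ 0.68  0.25 -0.23  1.09 -0.   -0.74] F [-0.2 -0.2 -0.4] open 0.75 grip 0.0
shift [-0.002 -0.001  0.368] turn [-0.001  0.001  0.005] world yaw left -0.1
```

View pics/side1.png

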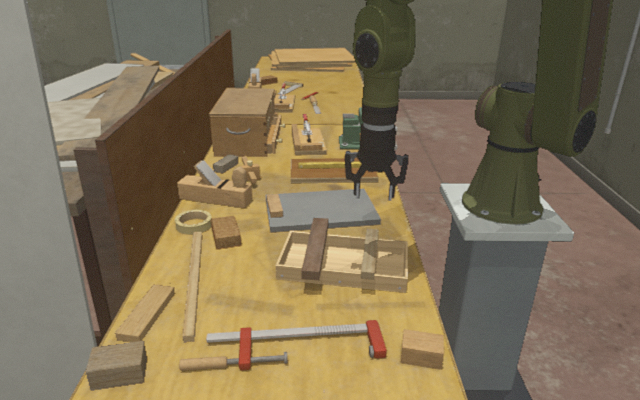

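The side view shows both strips back across the tray (315,250 and 370,255), the rule on the brown board (330,163) and the wedge unmoved (275,205). The gripper is clear of everything, so I hand in.

```bash
python3 -c "
from station import arm
print(arm.finish_job())"
```

```text
the job is handed in; nothing more can be done
None
```

The job is handed in, with no verdict returned: the rule lies along the brown board about 3 mm from its centre, both strips are back across the tray within about 3 mm of where they lay, and the small block looks unmoved; the clock read about 37 s.

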